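# Heft and sort the supplement tubs at the smoothie bar

## Task

The three orange-lidded tubs look alike, but one is empty, one part-used and one full: lift each to judge its weight, then stand the empty one in the yellow wash-up tray and the part-used one in the blue use-first tray. Seat the full one all the way down in the red cradle of the dock; the cradle may be clamped a few centimetres forward or back, so feel gently for its fence before lowering. Set everything down gently and upright, never pressing hard on trays or dock, let go, and leave all other things where they are.

Things in the scene. Friction and masses are not known exactly. Their poses are not given: they have to be found in the camera images.
- tub_a_mid (a point): centre (half-way up) of one of three look-alike tubs: white, square, orange lid and band, 60 x 60 mm, 90 mm tall, upright, axes along its sides. Content hidden (a loose plug that may shift a mm): one tub is empty (100 g in all), one part-used (230 g), one full (410 g), give or take 8 %; which is which changes from run to run and cannot be seen
- tub_b_mid (a point): centre (half-way up) of one of three look-alike tubs: white, square, orange lid and band, 60 x 60 mm, 90 mm tall, upright, axes along its sides. Content hidden (a loose plug that may shift a mm): one tub is empty (100 g in all), one part-used (230 g), one full (410 g), give or take 8 %; which is which changes from run to run and cannot be seen
- tub_c_mid (a point): centre (half-way up) of one of three look-alike tubs: white, square, orange lid and band, 60 x 60 mm, 90 mm tall, upright, axes along its sides. Content hidden (a loose plug that may shift a mm): one tub is empty (100 g in all), one part-used (230 g), one full (410 g), give or take 8 %; which is which changes from run to run and cannot be seen
- wash_tray: yellow wash-up tray for the empty tub: square open tray, 150 x 150 mm, 34 mm high, walls 5 mm, fixed to the counter; origin at the centre of its underside, x and y along its sides. Its black rubber liner, top 12 mm above the counter, is springy: 1.5 N per mm, 4 mm of travel. More than 25 N on it is too hard
- first_tray: blue use-first tray for the part-used tub: square open tray, 150 x 150 mm, 34 mm high, walls 5 mm, fixed to the counter; origin at the centre of its underside, x and y along its sides. Its black rubber liner, top 12 mm above the counter, is springy: 1.5 N per mm, 4 mm of travel. More than 25 N on it is too hard
- dock: dock's base plate: dark steel, 164 mm along its x, 112 mm along its y, 12 mm thick, fixed to the counter; origin at the centre of its underside. On it is the red cradle, clamped anywhere within 24 mm forward or back of the middle along the dock's x (not measured); it holds firm to 80 N. More than 25 N on dock or trays is too hard
- dock_pocket (a point): point at deck height, 38 mm above the counter, where the cradle's pocket has its centre IF the cradle is in the middle (true centre: within 24 mm along x, exact in y); axes as the dock. Pocket 64 mm along x, 65 mm along y, springy rubber floor (2.5 N per mm, 4 mm of travel) 20 mm above the counter, so 18 mm deep. Deck: 30 mm long on the -x side
- dock_fence (a point): top middle of the fence's face IF the cradle is in the middle (shifts with the pocket). The fence is on the pocket's +x side, 100 mm wide along y, top 66 mm above the counter, face flush with the pocket's +x wall. A tub held just above the deck, its sides along the dock's, slid along +x until it touches the fence, is over the pocket; back off 1 to 2 mm, then lower
- tumbler: bystander: steel tumbler, 72 mm wide, 110 mm tall, origin at the centre of its underside
- bowl: bystander: white bowl, 100 mm wide, 40 mm tall, origin at the centre of its underside
- seed_can: bystander: can with green label, 68 mm wide, 90 mm tall, origin at the centre of its underside
- spoon: bystander: spoon lying on the counter along its x axis
Things that resemble listed ones, but are neither listed nor needed, are in the scene too. Leave any turquoise look-alike of the part that bears tub_a_mid alone. What is shaped like the part that bears tub_c_mid but turquoise is not meant.

How it is judged:
By the outcome, as a careful person would: the job done as asked, in the order asked, and still so for the second after the job is handed in, with the robot touching nothing.
It also fails if it takes over 72 s, if anything falls off the work surface, if the arm or the gripper's body presses on something with over 40 N, if the wrist force passes 120 N, or if a joint passes its speed limit or range.

## Robot

A 7-joint arm with a two-finger parallel gripper is mounted at the origin on the work surface. World frame = base frame: x ahead of the robot, y to its left, z up, the work surface at z = 0. Lengths are in m, angles in degrees, forces in N, time in s.
With the tool pointing down it reaches from about 0.425 to 0.875 m from the base axis. Payload 4.7 kg.
Tool frame: the origin (TCP) lies midway between the tips of the shut fingers; the grasp point (between the pads) lies 19 mm behind it (manip.hold_point_z is the distance from the TCP to the grasp point, in m); z points along the fingers, y is the direction in which the jaws open and shut (so a half turn about z gives the same grasp; the last joint's range is limited). The gripper opens to 87 mm and grips with 3 to 60 N. Pads are 19 mm wide; open, the fingers measure 117 mm over their backs; the gripper's body (75 mm by 190 mm) begins 51 mm behind the grasp point.
Start: joints at [66.984, 18.392, -4.016, 83.108, 1.295, 78.541, -3.26], TCP at [0.263, -0.595, 0.223] pointing down, gripper open.
Joint ranges: [-163.93, 163.93], [-17.29, 119.83], [-79.2, 71.16], [3.27, 140.29], [-89.18, 269.18], [5.43, 117.66], [-154.24, 154.24]. Speed limits (degrees/s): [147.25, 147.25, 180, 180, 180, 180, 180].

## Interface

Orientations are given as a 3x3 rotation matrix whose columns are the frame's x, y, z axes.
In Python, from cell import manip, viewer gives the robot as it stands.
- The arm moves only by the tool drive_tool, never from a script. Its argument "moves" is a list of rows, each a list of 7 numbers: the turn, a rotation vector about the world's x, y, z in rad, then the shift along the world's x, y, z in cm, then the closure, from 0 (fully open) to 1 (shut). In form: [[ax, ay, az, tx, ty, tz, gripper], ...]. A call has 1 to 5 rows; each row is the pose to reach, as a shift and turn from the pose measured when the call began; what a row does not reach only later rows make up. A row lasts 1/12 s, in which the tool goes at most 41.7 mm and 7.16 degrees, less where a joint would pass 70% of its speed; a pose out of reach is approached as far as the arm can. A call with a gripper value outside its range is refused whole. The fingers move at their own pace and stop on an object; the grip force is fixed at half the most. Time passes only in rows, so rows that repeat a pose let the fingers close. It gives the time, the measured TCP pose, the force and the opening at its end, in the units of the state.
- manip.get_state(): the state, without advancing time (a new reading comes with each control period).
- viewer.capture(name): name is "scene" or "top"; returns a dict with "frame" (384x512x3 uint8, red, green, blue), "mtx" (3x3 intrinsics, pixels), "view" (4x4, takes a point from world to camera coordinates). Camera axes: x right, y up, looking along -z (the intrinsics and any distortion apply to the point x, -y, -z); pixel columns grow to the right and rows downward; lengths in m; the calibration is good to about 2 mm. A picture is of the moment at which its call begins. There is no depth.
- manip.sign_off(): hands the job in, once; it reports no verdict.
The state is a dict: "clock": time; "joint_pos": joint angles; "dq": joint speeds; "effort": joint torques, N m; "eef_pos": TCP position; "eef_rot": TCP orientation; "contact_force": force on the tool from outside, world axes, zero at the start; "ft_torque": the same for the moment, N m; "finger_gap": finger opening in m.
Only numpy, scipy, OpenCV 4.12 (cv2) and the standard library are available. Lean on these libraries where they do the work, as an engineer would, in place of code of your own. Each camera call takes 0.05 s, during which the arm holds its last target. There are 200 camera calls.

## Working session

There is one attempt and no reset: what is moved stays moved. The work goes in short steps, Python scripts to look and compute and a tool call to move; the robot and the scene stay as the last step left them, time stands still between calls to the robot, and variables do not carry over. Pictures are saved under pics/ and viewed, about 8 in all and at most 12, crops included, and the job is handed in when it is done.

Besides the shell and the picture viewer there is one more tool, called after "Request:" as a command line: name --pt "numbers of a row" for each row, then --argument value for the rest. drive_tool: Moves the arm, as the interface text tells. Its arguments: {"type":"object","properties":{"moves":{"type":"array","items":{"type":"array","items":{"type":"number"}}}},"required":["moves"]}

```bash
mkdir -p pics; ls; python3 - <<'E'
from cell import manip, viewer
import cv2, numpy as np
for n in("scene","top"):
    c=viewer.capture(n); cv2.imwrite(f"pics/{n}0.png",cv2.resize(c["frame"][:,:,::-1],(800,600),interpolation=cv2.INTER_CUBIC))
    np.savez(f"{n}0.npz",**{k:v for k,v in c.items()})
    print(n,[k for k in c],c["mtx"].round(2).tolist(),c["view"].round(4).tolist())
s=manip.get_state();print(s, manip.hold_point_z)
E
```

```text
pics
scene ['frame', 'mtx', 'view'] [[366.52, 0.0, 255.73], [0.0, 366.52, 188.85], [0.0, 0.0, 1.0]] [[-0.4294, 0.9031, -0.0004, 0.205], [-0.6542, -0.3107, 0.6896, 0.2935], [0.6227, 0.2963, 0.7242, -1.6087], [0.0, 0.0, 0.0, 1.0]]
top ['frame', 'mtx', 'view'] [[350.18, 0.0, 253.58], [0.0, 350.18, 190.68], [0.0, 0.0, 1.0]] [[0.02, -0.9996, 0.021, -0.0143], [0.9926, 0.0224, 0.119, -0.4944], [-0.1195, 0.0185, 0.9927, -1.1703], [0.0, 0.0, 0.0, 1.0]]
{'clock': 0.1, 'joint_pos': array([66.98473948, 18.43499279, -4.01785997, 83.16629979,  1.29583603,
       78.54253996, -3.26217238]), 'dq': array([ 0.01919969, -0.06051814, -0.06070582, -0.11025573,  0.00351404,
        0.04415681,  0.00188924]), 'effort': array([-1.96323722e-04, -4.92570770e+01, -4.05744324e-01, -3.13399601e+01,
       -6.42351061e-02,  3.95778695e-02,  6.94117557e-05]), 'eef_pos': array([ 0.26231811, -0.59417845,  0.22158331]), 'eef_rot': array([[ 9.14783298e-01,  4.03944184e-01, -7.83445239e-04],
       [ 4.03944932e-01, -9.14782017e-01,  1.53417122e-03],
       [-9.69620749e-05, -1.71990294e-03, -9.99998516e-01]]), 'contact_force': array([ 0.58872114,  0.28914261, -0.3598902 ]), 'ft_torque': array([-0.00961897,  0.02579031, -0.00688738]), 'finger_gap': 0.08707721599136972} 0.0187
```

View pics/top0.png

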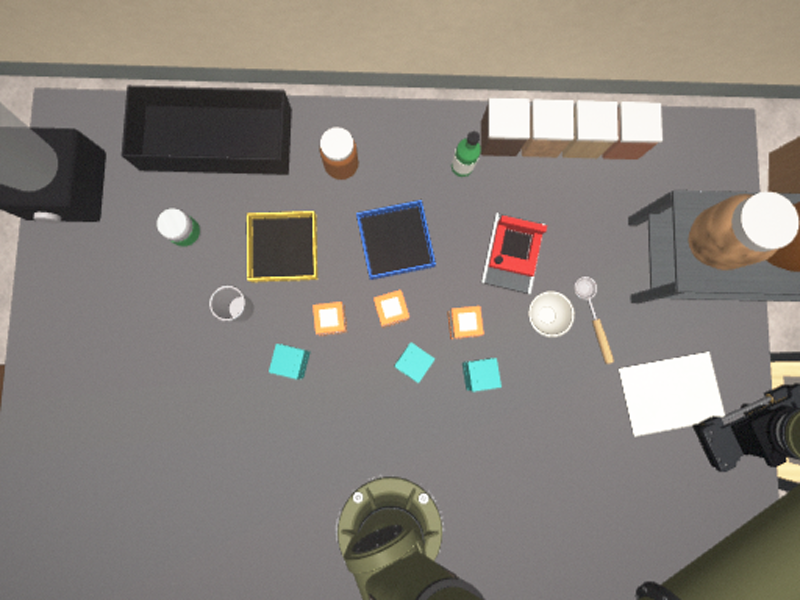

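View pics/scene0.png

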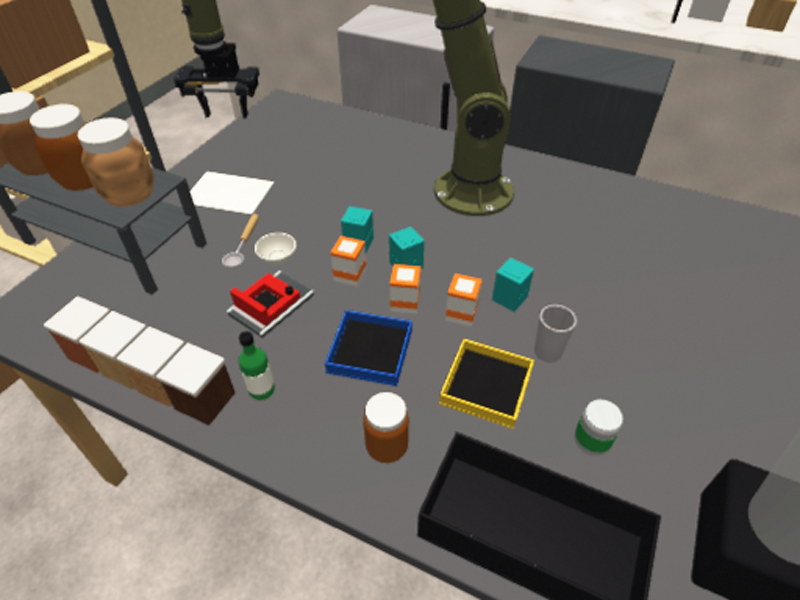

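The orange-lidded tubs are in the 800x600 top view at (329,318), (391,307) and (467,322). The turquoise look-alikes at (288,361), (415,362) and (482,374) are not meant, and the jars and cans are bystanders. The yellow tray is at (282,246), the blue one at (396,239) and the dock at (515,254).

```bash
cat > h.py <<'E'
from cell import manip, viewer
import cv2, numpy as np
def ray(c,uv,z):
    K,V=c["mtx"],c["view"]; R,t=V[:3,:3],V[:3,3]
    d=np.linalg.inv(K)@[uv[0],uv[1],1.]; d=R.T@(d*[1,-1,-1]); o=-R.T@t
    return (o+d*(z-o[2])/d[2])
def proj(c,p):
    q=c["view"][:3,:3]@np.array(p)+c["view"][:3,3]; q=c["mtx"]@(q*[1,-1,-1]); return q[:2]/q[2]
E
python3 - <<'E'
from h import *
c=np.load("top0.npz"); f=c["frame"]; hsv=cv2.cvtColor(f,cv2.COLOR_RGB2HSV)
def blobs(lo,hi,z,amin,name,roi=(150,350,120,260)):
    m=cv2.inRange(hsv,np.array(lo),np.array(hi)); k=np.zeros_like(m); x0,x1,y0,y1=roi; k[y0:y1,x0:x1]=m[y0:y1,x0:x1]
    cs,_=cv2.findContours(k,cv2.RETR_EXTERNAL,cv2.CHAIN_APPROX_NONE)
    for q in cs:
        if cv2.contourArea(q)<amin: continue
        w=np.array([ray(c,p+0.0,z)[:2] for p in q[:,0]],np.float32)*1000
        r=cv2.minAreaRect(w); b=cv2.minAreaRect(q); print(name,np.round(r[0],1),np.round(r[1],1),round(r[2],1),'px',np.round(b[0],1), cv2.boxPoints(r).round().tolist())
blobs((5,120,120),(20,255,255),.09,50,'orange')
blobs((22,120,100),(35,255,255),.034,100,'yellow')
blobs((105,120,60),(125,255,255),.034,100,'blue')
blobs((0,150,80),(4,255,255),.045,50,'red',(300,360,120,200))
g=f[115:200,295:365,::-1]; cv2.imwrite("pics/dock.png",cv2.resize(g,None,fx=7,fy=7,interpolation=cv2.INTER_CUBIC))
s=np.load("scene0.npz")["frame"]; cv2.imwrite("pics/sc.png",cv2.resize(s[125:260,140:360,::-1],None,fx=3.6,fy=3.6,interpolation=cv2.INTER_CUBIC))
E
```

```text
orange [ 441.8 -150.1] [63.5 61.5] 7.2 px [298.7 205.6] [[406.0, -124.0], [414.0, -185.0], [477.0, -177.0], [469.0, -116.0]]
orange [443.2 136.3] [64.6 63.2] 7.8 px [210.3 203.3] [[407.0, 163.0], [416.0, 101.0], [480.0, 109.0], [471.0, 172.0]]
orange [467.2   7.9] [64.6 61.3] 17.7 px [250.2 196.8] [[427.0, 27.0], [446.0, -31.0], [507.0, -11.0], [489.0, 47.0]]
yellow [604.3 251.3] [155.4 151. ] 3.0 px [180.  157.5] [[523.0, 323.0], [531.0, 172.0], [686.0, 180.0], [678.0, 331.0]]
blue [626.2   1.3] [152.6 148.1] 13.1 px [253.  152.8] [[535.0, 56.0], [569.0, -88.0], [717.0, -54.0], [684.0, 91.0]]
red [ 615.6 -267.8] [105.4 119. ] 78.1 px [330.9 157. ] [[547.0, -307.0], [663.0, -332.0], [685.0, -229.0], [568.0, -204.0]]
```

View pics/dock.png

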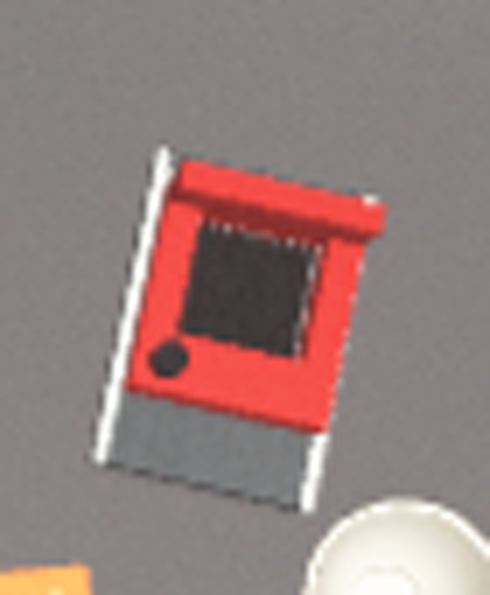

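View pics/sc.png

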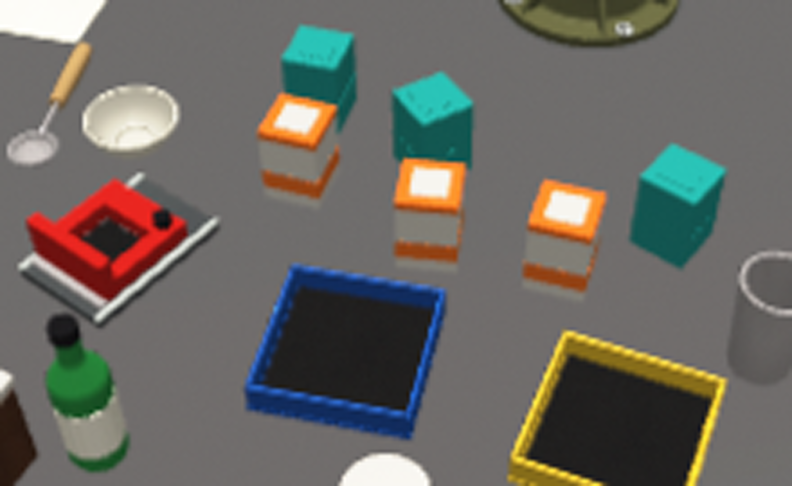

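The crops confirm three white tubs with orange lids, left to right in the scene crop at (298,120), (430,182) and (567,208), and turquoise blocks behind them. The dock's fence faces the robot from the far side, and the cradle is clamped toward +x. I'm setting off and will work out the dock pose on the way.

Request:
drive_tool --pt "0 0 -0.29 4 20 -2 0" --pt "0 0 -0.29 4 20 -2 0" --pt "0 0 -0.29 4 20 -2 0" --pt "0 0 -0.29 4 20 -2 0" --pt "0 0 -0.29 4 20 -2 0"

```text
clock: 0.52
eef_pos: [0.3023, -0.3915, 0.2007]
eef_rot: [[0.992, 0.126, -0.001], [0.126, -0.992, 0.003], [-0.001, -0.003, -1.0]]
contact_force: [1.2, 0.3, 0.5]
finger_gap: 0.0872
```

```bash
python3 - <<'E'
from h import *
c=np.load("top0.npz")
P=lambda u,v,z: ray(c,((u+.5)/7-.5+295,(v+.5)/7-.5+115),z)[:2]*1000
fl,fr=P(175,195,.066),P(378,240,.066); bl,br=P(183,158,.066),P(385,205,.066)
dl,dr=P(125,390,.038),P(325,432,.038)
yaw=lambda l,r: np.degrees(np.arctan2((l-r)[1],(l-r)[0]))-90
print('fence face',(fl+fr)/2,yaw(fl,fr),np.linalg.norm(fl-fr),'back',(bl+br)/2,yaw(bl,br))
print('deck front',(dl+dr)/2,yaw(dl,dr),np.linalg.norm(dl-dr))
rl1,rl2,rr2=P(98,460,.012),P(163,150,.012),P(308,512,.012)
print('rail',rl1,rl2,rr2,np.degrees(np.arctan2(*(rl2-rl1)[::-1])),np.linalg.norm(rl2-rl1),np.linalg.norm(rl1-rr2))
print(manip.get_state()['eef_pos'])
E
```

```text
fence face [ 650.16989593 -272.96743454] -11.352108548490406 100.62484042110844 back [ 668.14580154 -276.75616235] -11.97565579334092
deck front [ 559.49189572 -253.8866971 ] -10.67455470673842 100.31102541728846
rail [ 537.71494492 -195.94370489] [ 697.79226868 -228.88968069] [ 513.87778747 -301.30026695] -11.629815567641208 163.4325148339182 108.01951325382764
[ 0.30233274 -0.39151383  0.20068738]
```

Request:
drive_tool --pt "0 0 0 10 17 -2 0" --pt "0 0 0 10 17 -2 0" --pt "0 0 0 10 17 -2 0" --pt "0 0 0 10 17 -2 0" --pt "0 0 0 10 17 -2 0"

```text
clock: 0.93
eef_pos: [0.4032, -0.2183, 0.1804]
eef_rot: [[0.992, 0.128, -0.001], [0.128, -0.992, 0.003], [-0.001, -0.003, -1.0]]
contact_force: [-0.6, -0.2, 0.9]
finger_gap: 0.0872
```

Request:
drive_tool --pt "0 0 0 3.97 7.15 -4 0" --pt "0 0 0 3.97 7.15 -4 0" --pt "0 0 0 3.97 7.15 -7 0" --pt "0 0 0 3.97 7.15 -11 0" --pt "0 0 0 3.97 7.15 -13 0"

```text
clock: 1.35
eef_pos: [0.4407, -0.1445, 0.0466]
eef_rot: [[0.991, 0.131, -0.006], [0.131, -0.991, 0.005], [-0.005, -0.006, -1.0]]
contact_force: [-1.3, -0.5, -0.5]
finger_gap: 0.0866
```

Request:
drive_tool --pt "-0.005 -0.006 0 0.1 -0.55 -1 0" --pt "-0.005 -0.006 0 0.1 -0.55 -1 0.2" --pt "-0.005 -0.006 0 0.1 -0.55 -1 1" --pt "-0.005 -0.006 0 0.1 -0.55 -1 1" --pt "-0.005 -0.006 0 0.1 -0.55 -1 1"

```text
clock: 1.77
eef_pos: [0.4429, -0.1504, 0.0379]
eef_rot: [[0.991, 0.131, 0.003], [0.131, -0.991, -0.001], [0.003, 0.001, -1.0]]
contact_force: [-0.4, 0.1, -0.0]
finger_gap: 0.0681
```

Request:
drive_tool --pt "0 0 0 0 0 0 1" --pt "0 0 0 0 0 0 1" --pt "0 0 0 0 0 0 1"

```text
clock: 2.02
eef_pos: [0.444, -0.1509, 0.0393]
eef_rot: [[0.991, 0.13, 0.005], [0.13, -0.991, -0.002], [0.005, 0.003, -1.0]]
contact_force: [-1.1, -0.5, 5.4]
finger_gap: 0.0598
```

Request:
drive_tool --pt "0 0 0 0 0 0 1" --pt "0 0 0 0 0 0 1"

```text
clock: 2.18
eef_pos: [0.4441, -0.151, 0.0395]
eef_rot: [[0.991, 0.13, 0.006], [0.13, -0.991, -0.002], [0.005, 0.003, -1.0]]
contact_force: [0.0, 0.6, -1.1]
finger_gap: 0.0597
```

Request:
drive_tool --pt "0 0 0 0 0 1 1" --pt "0 0 0 0 0 2 1" --pt "0 0 0 0 0 2.5 1" --pt "0 0 0 0 0 2.5 1" --pt "0 0 0 0 0 2.5 1"

```text
clock: 2.6
eef_pos: [0.4445, -0.1512, 0.0651]
eef_rot: [[0.991, 0.13, 0.007], [0.13, -0.991, -0.003], [0.006, 0.004, -1.0]]
contact_force: [0.8, 0.5, -1.1]
finger_gap: 0.0598
```

Request:
drive_tool --pt "0 0 0 0 0 0 1" --pt "0 0 0 0 0 0 1" --pt "0 0 0 0 0 0 1" --pt "0 0 0 0 0 0 1"

```text
clock: 2.93
eef_pos: [0.4442, -0.1511, 0.0648]
eef_rot: [[0.991, 0.13, 0.006], [0.13, -0.991, -0.003], [0.006, 0.004, -1.0]]
contact_force: [0.3, 0.4, -1.6]
finger_gap: 0.0597
```

Request:
drive_tool --pt "0 0 0 0 0 0 1" --pt "0 0 0 0 0 0 1" --pt "0 0 0 0 0 0 1" --pt "0 0 0 0 0 0 1"

```text
clock: 3.27
eef_pos: [0.4442, -0.1511, 0.0648]
eef_rot: [[0.991, 0.13, 0.006], [0.13, -0.991, -0.003], [0.006, 0.004, -1.0]]
contact_force: [-0.6, -0.3, -1.6]
finger_gap: 0.0601
```

```bash
cat > w.py <<'E'
from h import *
F=[];T=[];P=[]
for i in range(10):
    viewer.capture("top"); s=manip.get_state(); F.append(s["contact_force"]);T.append(s["effort"]);P.append(s["eef_pos"])
print(np.mean(F,0).round(2),np.std(F,0).round(2),np.mean(T,0).round(3),np.std(T,0).round(3)[:4],P[-1].round(4),s["clock"]); print(s["eef_rot"].round(4).tolist())
E
python3 w.py
```

```text
[-0.17  0.3  -1.19] [0.44 0.49 0.37] [-0.0000e+00 -3.0371e+01 -1.2290e+00 -2.7212e+01 -3.4000e-02 -9.2000e-02
 -1.0000e-03] [0.001 0.007 0.    0.006] [ 0.4443 -0.1511  0.0649] 3.7667
[[0.9915, 0.1303, 0.0062], [0.1303, -0.9915, -0.0029], [0.0058, 0.0037, -1.0]]
```

Request:
drive_tool --pt "0 0 0 0 0 -1 1" --pt "0 0 0 0 0 -2 1" --pt "0 0 0 0 0 -2.5 1" --pt "0 0 0 0 0 -2.5 1" --pt "0 0 0 0 0 -2.5 1"

```text
clock: 4.18
eef_pos: [0.4438, -0.1508, 0.0389]
eef_rot: [[0.991, 0.13, 0.005], [0.13, -0.991, -0.002], [0.005, 0.003, -1.0]]
contact_force: [-0.3, 0.1, -1.3]
finger_gap: 0.06
```

Request:
drive_tool --pt "0 0 0 0 0 0 0.2" --pt "0 0 0 0 0 0 0" --pt "0 0 0 0 0 0 0" --pt "0 0 0 0 0 0 0"

```text
clock: 4.52
eef_pos: [0.4438, -0.1508, 0.0388]
eef_rot: [[0.991, 0.131, 0.005], [0.131, -0.991, -0.002], [0.005, 0.003, -1.0]]
contact_force: [0.0, -0.4, -0.5]
finger_gap: 0.0788
```

Request:
drive_tool --pt "0 0 0 0 0 4 0" --pt "0 0 0 0 0 8 0" --pt "0 0 0 0 0 10 0" --pt "0 0 0 0 0 10 0"

```text
clock: 4.85
eef_pos: [0.4474, -0.152, 0.1441]
eef_rot: [[0.991, 0.13, 0.014], [0.13, -0.991, -0.006], [0.013, 0.008, -1.0]]
contact_force: [0.1, -0.1, -0.1]
finger_gap: 0.0869
```

Request:
drive_tool --pt "0.004 0.006 0.182 2.2 15.9 0 0" --pt "0.004 0.006 0.182 2.2 15.9 0 0" --pt "0.004 0.006 0.182 2.2 15.9 0 0" --pt "0.004 0.006 0.182 2.2 15.9 0 0" --pt "0.004 0.006 0.182 2.2 15.9 0 0"

```text
clock: 5.27
eef_pos: [0.4699, 0.0154, 0.1443]
eef_rot: [[0.948, 0.318, 0.01], [0.318, -0.948, 0.003], [0.01, 0.0, -1.0]]
contact_force: [-0.3, -0.2, 0.6]
finger_gap: 0.0867
```

Request:
drive_tool --pt "-0.003 0.01 -0.01 -0.3 -0.75 -2 0" --pt "-0.003 0.01 -0.01 -0.3 -0.75 -5 0" --pt "-0.003 0.01 -0.01 -0.3 -0.75 -8 0" --pt "-0.003 0.01 -0.01 -0.3 -0.75 -10.5 0" --pt "-0.003 0.01 -0.01 -0.3 -0.75 -10.5 0"

```text
clock: 5.68
eef_pos: [0.462, 0.0078, 0.0343]
eef_rot: [[0.951, 0.309, -0.01], [0.309, -0.951, 0.002], [-0.009, -0.005, -1.0]]
contact_force: [-1.7, -0.6, -0.4]
finger_gap: 0.0867
```

Request:
drive_tool --pt "0 0 0 0 0 0 0" --pt "0 0 0 0 0 0 0" --pt "0 0 0 0 0 0 0"

```text
clock: 5.93
eef_pos: [0.4629, 0.0076, 0.0354]
eef_rot: [[0.951, 0.309, -0.008], [0.309, -0.951, 0.001], [-0.007, -0.004, -1.0]]
contact_force: [0.0, -0.0, 0.3]
finger_gap: 0.087
```

Request:
drive_tool --pt "-0.001 -0.008 0 0.35 0 0.3 0" --pt "-0.001 -0.008 0 0.35 0 0.3 0.2" --pt "-0.001 -0.008 0 0.35 0 0.3 1" --pt "-0.001 -0.008 0 0.35 0 0.3 1" --pt "-0.001 -0.008 0 0.35 0 0.3 1"

```text
clock: 6.35
eef_pos: [0.4666, 0.0076, 0.0387]
eef_rot: [[0.951, 0.309, 0.0], [0.309, -0.951, -0.0], [0.0, 0.0, -1.0]]
contact_force: [0.2, 0.1, 0.1]
finger_gap: 0.0677
```

Request:
drive_tool --pt "0 0 0 0 0 0 1" --pt "0 0 0 0 0 0 1" --pt "0 0 0 0 0 0 1" --pt "0 0 0 0 0 0 1" --pt "0 0 0 0 0 0 1"

```text
clock: 6.77
eef_pos: [0.4666, 0.0074, 0.0388]
eef_rot: [[0.951, 0.308, 0.0], [0.308, -0.951, -0.0], [0.0, 0.0, -1.0]]
contact_force: [0.3, -1.2, 2.2]
finger_gap: 0.0598
```

Request:
drive_tool --pt "0 0 0 0 0 1 1" --pt "0 0 0 0 0 2 1" --pt "0 0 0 0 0 2.5 1" --pt "0 0 0 0 0 2.5 1" --pt "0 0 0 0 0 2.5 1"

```text
clock: 7.18
eef_pos: [0.467, 0.0073, 0.0644]
eef_rot: [[0.951, 0.308, 0.001], [0.308, -0.951, -0.001], [0.001, 0.001, -1.0]]
contact_force: [0.3, -0.4, -2.5]
finger_gap: 0.0598
```

```bash
python3 w.py
```

```text
[-0.29  0.02 -2.22] [0.34 0.29 0.24] [ 2.0000e-03 -2.9166e+01 -2.0320e+00 -2.7728e+01 -3.0000e-02 -7.9000e-02
  0.0000e+00] [0.005 0.123 0.016 0.138] [0.4665 0.0074 0.0637] 7.6833
[[0.9512, 0.3085, -0.0], [0.3085, -0.9512, -0.0001], [-0.0001, 0.0001, -1.0]]
```

Request:
drive_tool --pt "0 0 0 0 0 -1 1" --pt "0 0 0 0 0 -2 1" --pt "0 0 0 0 0 -2.45 1" --pt "0 0 0 0 0 -2.45 1" --pt "0 0 0 0 0 -2.45 1"

```text
clock: 8.1
eef_pos: [0.4661, 0.0076, 0.0384]
eef_rot: [[0.951, 0.309, -0.001], [0.309, -0.951, 0.0], [-0.001, -0.001, -1.0]]
contact_force: [1.3, 0.1, -1.4]
finger_gap: 0.0595
```

Request:
drive_tool --pt "0 0 0 0 0 0 0.2" --pt "0 0 0 0 0 0 0" --pt "0 0 0 0 0 0 0" --pt "0 0 0 0 0 0 0"

```text
clock: 8.43
eef_pos: [0.4662, 0.0076, 0.0384]
eef_rot: [[0.951, 0.309, -0.001], [0.309, -0.951, 0.0], [-0.001, -0.001, -1.0]]
contact_force: [-0.4, -0.5, 0.2]
finger_gap: 0.0788
```

Request:
drive_tool --pt "0 0 0 0 0 4 0" --pt "0 0 0 0 0 8 0" --pt "0 0 0 0 0 10 0" --pt "0 0 0 0 0 10 0"

```text
clock: 8.77
eef_pos: [0.47, 0.0077, 0.1436]
eef_rot: [[0.951, 0.309, 0.009], [0.309, -0.951, -0.001], [0.008, 0.004, -1.0]]
contact_force: [0.1, 0.3, 0.2]
finger_gap: 0.0866
```

Request:
drive_tool --pt "0 0 -0.18 -2.3 12.4 0 0" --pt "0 0 -0.18 -2.3 12.4 0 0" --pt "0 0 -0.18 -2.3 12.4 0 0" --pt "0 0 -0.18 -2.3 12.4 0 0" --pt "0 0 -0.18 -2.3 12.4 0 0"

```text
clock: 9.18
eef_pos: [0.446, 0.135, 0.1434]
eef_rot: [[0.99, 0.14, 0.008], [0.14, -0.99, -0.002], [0.008, 0.004, -1.0]]
contact_force: [-0.5, -0.5, -0.4]
finger_gap: 0.0868
```

Request:
drive_tool --pt "0 0.004 -0.004 -0.2 0.1 -3 0" --pt "0 0.004 -0.004 -0.2 0.1 -6 0" --pt "0 0.004 -0.004 -0.2 0.1 -9 0" --pt "0 0.004 -0.004 -0.2 0.1 -10.4 0" --pt "0 0.004 -0.004 -0.2 0.1 -10.4 0"

```text
clock: 9.6
eef_pos: [0.4408, 0.1334, 0.0354]
eef_rot: [[0.991, 0.135, -0.004], [0.135, -0.991, -0.004], [-0.004, 0.003, -1.0]]
contact_force: [-0.8, 0.2, 0.6]
finger_gap: 0.0872
```

Request:
drive_tool --pt "0 -0.004 0 0.3 0 0.3 0" --pt "0 -0.004 0 0.3 0 0.3 0.2" --pt "0 -0.004 0 0.3 0 0.3 1" --pt "0 -0.004 0 0.3 0 0.3 1" --pt "0 -0.004 0 0.3 0 0.3 1"

```text
clock: 10.02
eef_pos: [0.4446, 0.1333, 0.0393]
eef_rot: [[0.991, 0.134, 0.002], [0.134, -0.991, -0.004], [0.002, 0.004, -1.0]]
contact_force: [0.2, 0.7, 0.1]
finger_gap: 0.068
```

Request:
drive_tool --pt "0 0 0 0 0 0 1" --pt "0 0 0 0 0 0 1" --pt "0 0 0 0 0 0 1" --pt "0 0 0 0 0 0 1" --pt "0 0 0 0 0 0 1"

```text
clock: 10.43
eef_pos: [0.4451, 0.1339, 0.04]
eef_rot: [[0.991, 0.134, 0.003], [0.134, -0.991, -0.003], [0.003, 0.004, -1.0]]
contact_force: [-1.6, 1.6, 5.4]
finger_gap: 0.0599
```

Request:
drive_tool --pt "0 0 0 0 0 1 1" --pt "0 0 0 0 0 2 1" --pt "0 0 0 0 0 2.5 1" --pt "0 0 0 0 0 2.5 1" --pt "0 0 0 0 0 2.5 1"

```text
clock: 10.85
eef_pos: [0.4453, 0.1336, 0.0653]
eef_rot: [[0.991, 0.134, 0.004], [0.134, -0.991, -0.004], [0.003, 0.004, -1.0]]
contact_force: [0.4, 0.5, -3.2]
finger_gap: 0.0596
```

```bash
python3 w.py
```

```text
[ 0.08 -0.17 -3.88] [0.35 0.47 0.51] [ 1.5000e-02 -2.7498e+01 -2.6940e+00 -2.8456e+01  2.7000e-02 -9.8000e-02
 -0.0000e+00] [0.008 0.124 0.018 0.138] [0.4449 0.1339 0.0648] 11.35
[[0.9909, 0.1345, 0.0028], [0.1345, -0.9909, -0.0033], [0.0023, 0.0036, -1.0]]
```

Weights are A 1.2 N (empty), B 2.2 N (part-used) and C 3.9 N (full). I'm putting C back and working in the order asked: empty, part-used, full.

Request:
drive_tool --pt "0 0 0 0 0 -1 1" --pt "0 0 0 0 0 -2 1" --pt "0 0 0 0 0 -2.45 1" --pt "0 0 0 0 0 -2.45 1" --pt "0 0 0 0 0 -2.45 1"

```text
clock: 11.77
eef_pos: [0.4446, 0.134, 0.0396]
eef_rot: [[0.991, 0.135, 0.002], [0.135, -0.991, -0.003], [0.001, 0.003, -1.0]]
contact_force: [0.5, 0.2, -3.1]
finger_gap: 0.0597
```

Request:
drive_tool --pt "0 0 0 0 0 0 0.2" --pt "0 0 0 0 0 0 0" --pt "0 0 0 0 0 0 0" --pt "0 0 0 0 0 0 0"

```text
clock: 12.1
eef_pos: [0.4449, 0.1341, 0.0398]
eef_rot: [[0.991, 0.135, 0.002], [0.135, -0.991, -0.003], [0.002, 0.003, -1.0]]
contact_force: [0.5, -0.3, -0.0]
finger_gap: 0.0789
```

Request:
drive_tool --pt "0 0 0 0 0 4 0" --pt "0 0 0 0 0 8 0" --pt "0 0 0 0 0 11 0" --pt "0 0 0 0 0 11 0"

```text
clock: 12.43
eef_pos: [0.4492, 0.1356, 0.1562]
eef_rot: [[0.991, 0.135, 0.014], [0.135, -0.991, -0.002], [0.013, 0.004, -1.0]]
contact_force: [1.0, 0.8, -0.5]
finger_gap: 0.087
```

Request:
drive_tool --pt "0 0 0 0 -20 0 0" --pt "0 0 0 0 -20 0 0" --pt "0 0 0 0 -20 0 0" --pt "0 0 0 0 -20 0 0" --pt "0 0 0 0 -20 0 0"

```text
clock: 12.85
eef_pos: [0.4487, -0.0681, 0.1564]
eef_rot: [[0.991, 0.132, 0.015], [0.132, -0.991, -0.004], [0.014, 0.006, -1.0]]
contact_force: [-0.2, -0.3, 0.9]
finger_gap: 0.0874
```

Request:
drive_tool --pt "0.004 0.012 0 -0.4 -8.1 0 0" --pt "0.004 0.012 0 -0.4 -8.1 0 0" --pt "0.004 0.012 0 -0.4 -8.1 -2 0" --pt "0.004 0.012 0 -0.4 -8.1 -5 0" --pt "0.004 0.012 0 -0.4 -8.1 -6 0"

```text
clock: 13.27
eef_pos: [0.4423, -0.1493, 0.0932]
eef_rot: [[0.991, 0.13, -0.002], [0.13, -0.991, 0.002], [-0.002, -0.002, -1.0]]
contact_force: [-0.4, 0.5, 0.2]
finger_gap: 0.087
```

Request:
drive_tool --pt "0 0 0 0 0 0 0" --pt "0 0 0 0 0 0 0"

```text
clock: 13.43
eef_pos: [0.4415, -0.1486, 0.0926]
eef_rot: [[0.991, 0.131, -0.004], [0.131, -0.991, 0.003], [-0.004, -0.004, -1.0]]
contact_force: [-0.4, -0.5, -0.2]
finger_gap: 0.0868
```

Request:
drive_tool --pt "-0.003 -0.004 0 0.35 -0.25 -3 0" --pt "-0.003 -0.004 0 0.35 -0.25 -5 0" --pt "-0.003 -0.004 0 0.35 -0.25 -5.3 0" --pt "-0.003 -0.004 0 0.35 -0.25 -5.3 0" --pt "-0.003 -0.004 0 0.35 -0.25 -5.3 0"

```text
clock: 13.85
eef_pos: [0.4463, -0.1512, 0.0412]
eef_rot: [[0.991, 0.132, 0.002], [0.132, -0.991, -0.001], [0.002, 0.001, -1.0]]
contact_force: [1.3, -1.2, -0.1]
finger_gap: 0.0869
```

Request:
drive_tool --pt "0 0 0 0 0 0 0.2" --pt "0 0 0 0 0 0 1" --pt "0 0 0 0 0 0 1" --pt "0 0 0 0 0 0 1" --pt "0 0 0 0 0 0 1"

```text
clock: 14.27
eef_pos: [0.4465, -0.1513, 0.0416]
eef_rot: [[0.991, 0.132, 0.002], [0.132, -0.991, -0.001], [0.002, 0.001, -1.0]]
contact_force: [-0.0, 0.0, -0.0]
finger_gap: 0.0618
```

Request:
drive_tool --pt "0 0 0 0 0 0 1" --pt "0 0 0 0 0 0 1"

```text
clock: 14.43
eef_pos: [0.4464, -0.1513, 0.0416]
eef_rot: [[0.991, 0.132, 0.002], [0.132, -0.991, -0.001], [0.002, 0.001, -1.0]]
contact_force: [0.6, 0.7, 0.7]
finger_gap: 0.0595
```

Request:
drive_tool --pt "0 0 0 0 0 2 1" --pt "0 0 0 0 0 5 1" --pt "0 0 0 0 0 8 1" --pt "0 0 0 0 0 11 1" --pt "0 0 0 0 0 12 1"

```text
clock: 14.85
eef_pos: [0.4486, -0.152, 0.1657]
eef_rot: [[0.991, 0.132, 0.008], [0.132, -0.991, -0.004], [0.008, 0.005, -1.0]]
contact_force: [1.0, -0.2, -0.9]
finger_gap: 0.0599
```

Request:
drive_tool --pt "0.004 0.008 0 7 18 0 1" --pt "0.004 0.008 0 7 18 0 1" --pt "0.004 0.008 0 7 18 0 1" --pt "0.004 0.008 0 7 18 0 1" --pt "0.004 0.008 0 7 18 0 1"

```text
clock: 15.27
eef_pos: [0.519, 0.0329, 0.1653]
eef_rot: [[0.991, 0.136, 0.0], [0.136, -0.991, 0.002], [0.001, -0.002, -1.0]]
contact_force: [0.2, -0.8, -1.3]
finger_gap: 0.0599
```

Request:
drive_tool --pt "0 0 -0.08 7 18 0 1" --pt "0 0 -0.08 7 18 0 1" --pt "0 0 -0.08 7 18 0 1" --pt "0 0 -0.08 7 18 0 1" --pt "0 0 -0.08 7 18 0 1"

```text
clock: 15.68
eef_pos: [0.5888, 0.2166, 0.1639]
eef_rot: [[0.998, 0.058, -0.001], [0.058, -0.998, 0.004], [-0.001, -0.004, -1.0]]
contact_force: [-0.5, 1.0, -0.6]
finger_gap: 0.0598
```

Request:
drive_tool --pt "-0.004 0 0 1.3 3.3 0 1" --pt "-0.004 0 0 1.3 3.3 -1 1" --pt "-0.004 0 0 1.3 3.3 -4 1" --pt "-0.004 0 0 1.3 3.3 -7 1" --pt "-0.004 0 0 1.3 3.3 -8 1"

```text
clock: 16.1
eef_pos: [0.5985, 0.2481, 0.0778]
eef_rot: [[0.998, 0.059, -0.009], [0.059, -0.998, -0.003], [-0.009, 0.002, -1.0]]
contact_force: [-0.4, -0.1, -2.4]
finger_gap: 0.0598
```

Request:
drive_tool --pt "0 0 0 0 0 -0.8 1" --pt "0 0 0 0 0 -1.6 1" --pt "0 0 0 0 0 -2 1" --pt "0 0 0 0 0 -2 1" --pt "0 0 0 0 0 -2 1"

```text
clock: 16.52
eef_pos: [0.5993, 0.2483, 0.0589]
eef_rot: [[0.998, 0.059, -0.007], [0.059, -0.998, -0.002], [-0.007, 0.002, -1.0]]
contact_force: [0.7, -0.1, -0.5]
finger_gap: 0.0603
```

Request:
drive_tool --pt "0.002 -0.007 0 0 0 -0.2 1" --pt "0.002 -0.007 0 0 0 -0.4 1" --pt "0.002 -0.007 0 0 0 -0.5 1" --pt "0.002 -0.007 0 0 0 -0.5 1" --pt "0.002 -0.007 0 0 0 -0.5 1"

```text
clock: 16.93
eef_pos: [0.5993, 0.2483, 0.0541]
eef_rot: [[0.998, 0.059, -0.0], [0.059, -0.998, -0.0], [-0.0, 0.0, -1.0]]
contact_force: [0.1, 0.2, -1.4]
finger_gap: 0.06
```

Request:
drive_tool --pt "0 0 0 0 0 -0.05 1" --pt "0 0 0 0 0 -0.1 1" --pt "0 0 0 0 0 -0.1 1" --pt "0 0 0 0 0 -0.1 1"

```text
clock: 17.27
eef_pos: [0.5994, 0.2484, 0.0531]
eef_rot: [[0.998, 0.059, -0.0], [0.059, -0.998, -0.0], [-0.0, 0.0, -1.0]]
contact_force: [1.3, 0.1, -0.9]
finger_gap: 0.06
```

Request:
drive_tool --pt "0 0 0 0 0 -0.05 1" --pt "0 0 0 0 0 -0.07 1" --pt "0 0 0 0 0 -0.07 1" --pt "0 0 0 0 0 -0.07 1" --pt "0 0 0 0 0 -0.07 1"

```text
clock: 17.68
eef_pos: [0.5994, 0.2484, 0.0525]
eef_rot: [[0.998, 0.059, 0.0], [0.059, -0.998, -0.0], [0.0, 0.0, -1.0]]
contact_force: [-0.7, 0.2, -0.5]
finger_gap: 0.0599
```

Request:
drive_tool --pt "0 0 0 0 0 0 1" --pt "0 0 0 0 0 0 1"

```text
clock: 17.85
eef_pos: [0.5995, 0.2484, 0.0526]
eef_rot: [[0.998, 0.059, 0.0], [0.059, -0.998, -0.0], [0.0, 0.0, -1.0]]
contact_force: [0.1, -0.1, 0.6]
finger_gap: 0.06
```

Request:
drive_tool --pt "0 0 0 0 0 0 0.3" --pt "0 0 0 0 0 0 0.2" --pt "0 0 0 0 0 0 0.1" --pt "0 0 0 0 0 0 0" --pt "0 0 0 0 0 0 0"

```text
clock: 18.27
eef_pos: [0.5995, 0.2484, 0.0525]
eef_rot: [[0.998, 0.059, 0.0], [0.059, -0.998, -0.0], [0.0, 0.0, -1.0]]
contact_force: [0.8, 0.3, -0.1]
finger_gap: 0.0797
```

Request:
drive_tool --pt "0 0 0 0 0 3 0" --pt "0 0 0 0 0 7 0" --pt "0 0 0 0 0 10 0" --pt "0 0 0 0 0 10 0"

```text
clock: 18.6
eef_pos: [0.603, 0.2508, 0.1602]
eef_rot: [[0.998, 0.059, 0.011], [0.059, -0.998, 0.004], [0.011, -0.004, -1.0]]
contact_force: [1.2, 1.1, 0.7]
finger_gap: 0.0866
```

Request:
drive_tool --pt "0 0 0.254 -8 -17 0 0" --pt "0 0 0.254 -8 -17 0 0" --pt "0 0 0.254 -8 -17 0 0" --pt "0 0 0.254 -8 -17 0 0" --pt "0 0 0.254 -8 -17 0 0"

```text
clock: 19.02
eef_pos: [0.5212, 0.0753, 0.1596]
eef_rot: [[0.953, 0.303, 0.008], [0.303, -0.953, 0.003], [0.009, -0.001, -1.0]]
contact_force: [0.7, -0.8, -1.4]
finger_gap: 0.087
```

Request:
drive_tool --pt "-0.003 0.008 0.006 -5.3 -6.7 0 0" --pt "-0.003 0.008 0.006 -5.3 -6.7 0 0" --pt "-0.003 0.008 0.006 -5.3 -6.7 -1 0" --pt "-0.003 0.008 0.006 -5.3 -6.7 -4 0" --pt "-0.003 0.008 0.006 -5.3 -6.7 -6 0"

```text
clock: 19.43
eef_pos: [0.4678, 0.0069, 0.0987]
eef_rot: [[0.952, 0.306, 0.002], [0.306, -0.952, -0.002], [0.001, 0.002, -1.0]]
contact_force: [0.2, -0.2, -1.0]
finger_gap: 0.0874
```

Request:
drive_tool --pt "0 0 0 0 0 0 0" --pt "0 0 0 0 0 0 0"

```text
clock: 19.6
eef_pos: [0.4669, 0.0071, 0.098]
eef_rot: [[0.952, 0.306, -0.001], [0.306, -0.952, -0.001], [-0.001, 0.001, -1.0]]
contact_force: [-0.3, 0.1, 0.7]
finger_gap: 0.087
```

Request:
drive_tool --pt "0 0 0 0.1 0 -3 0" --pt "0 0 0 0.1 0 -5.5 0" --pt "0 0 0 0.1 0 -5.8 0" --pt "0 0 0 0.1 0 -5.8 0" --pt "0 0 0 0.1 0 -5.8 0"

```text
clock: 20.02
eef_pos: [0.4694, 0.0076, 0.0416]
eef_rot: [[0.952, 0.307, 0.002], [0.307, -0.952, -0.001], [0.001, 0.001, -1.0]]
contact_force: [0.1, -0.9, 0.4]
finger_gap: 0.087
```

Request:
drive_tool --pt "0 -0.002 0 0 0 0 0.2" --pt "0 -0.002 0 0 0 0 1" --pt "0 -0.002 0 0 0 0 1" --pt "0 -0.002 0 0 0 0 1" --pt "0 -0.002 0 0 0 0 1"

```text
clock: 20.43
eef_pos: [0.4696, 0.0075, 0.042]
eef_rot: [[0.952, 0.307, 0.004], [0.307, -0.952, -0.001], [0.004, 0.002, -1.0]]
contact_force: [-0.9, 2.0, 1.2]
finger_gap: 0.0617
```

Request:
drive_tool --pt "0 0 0 0 0 0 1" --pt "0 0 0 0 0 0 1"

```text
clock: 20.6
eef_pos: [0.4695, 0.0075, 0.042]
eef_rot: [[0.952, 0.307, 0.004], [0.307, -0.952, -0.001], [0.003, 0.002, -1.0]]
contact_force: [0.0, -0.5, 0.8]
finger_gap: 0.06
```

Request:
drive_tool --pt "0 0 0 0 0 2 1" --pt "0 0 0 0 0 5 1" --pt "0 0 0 0 0 8 1" --pt "0 0 0 0 0 9 1" --pt "0 0 0 0 0 9 1"

```text
clock: 21.02
eef_pos: [0.4714, 0.0074, 0.1344]
eef_rot: [[0.952, 0.306, 0.009], [0.306, -0.952, -0.002], [0.008, 0.005, -1.0]]
contact_force: [0.2, 0.5, -2.8]
finger_gap: 0.0599
```

Request:
drive_tool --pt "0.002 0.008 -0.08 15.5 -0.6 0 1" --pt "0.002 0.008 -0.08 15.5 -0.6 0 1" --pt "0.002 0.008 -0.08 15.5 -0.6 0 1" --pt "0.002 0.008 -0.08 15.5 -0.6 0 1" --pt "0.002 0.008 -0.08 15.5 -0.6 -0.5 1"

```text
clock: 21.43
eef_pos: [0.6312, 0.0006, 0.1262]
eef_rot: [[0.974, 0.227, 0.003], [0.227, -0.974, 0.002], [0.003, -0.002, -1.0]]
contact_force: [-0.6, -0.6, -1.6]
finger_gap: 0.0602
```

Request:
drive_tool --pt "0 0 0 0 0 -2 1" --pt "0 0 0 0 0 -4 1" --pt "0 0 0 0 0 -5 1" --pt "0 0 0 0 0 -5 1" --pt "0 0 0 0 0 -5 1"

```text
clock: 21.85
eef_pos: [0.63, 0.0008, 0.0748]
eef_rot: [[0.974, 0.228, -0.0], [0.228, -0.974, 0.003], [0.0, -0.003, -1.0]]
contact_force: [-0.3, 0.3, -2.1]
finger_gap: 0.0596
```

Request:
drive_tool --pt "-0.003 0 0 0 0 -0.8 1" --pt "-0.003 0 0 0 0 -1.6 1" --pt "-0.003 0 0 0 0 -1.9 1" --pt "-0.003 0 0 0 0 -1.9 1" --pt "-0.003 0 0 0 0 -1.9 1"

```text
clock: 22.27
eef_pos: [0.63, 0.0007, 0.0559]
eef_rot: [[0.974, 0.228, -0.0], [0.228, -0.974, -0.001], [-0.0, 0.001, -1.0]]
contact_force: [0.6, 0.3, -2.3]
finger_gap: 0.0599
```

Request:
drive_tool --pt "0 0 0 0 0 -0.1 1" --pt "0 0 0 0 0 -0.2 1" --pt "0 0 0 0 0 -0.3 1" --pt "0 0 0 0 0 -0.3 1" --pt "0 0 0 0 0 -0.3 1"

```text
clock: 22.68
eef_pos: [0.6303, 0.0006, 0.0532]
eef_rot: [[0.974, 0.228, 0.001], [0.228, -0.974, -0.001], [0.0, 0.001, -1.0]]
contact_force: [-0.2, 0.5, -1.8]
finger_gap: 0.0597
```

Now about 1 mm more, then release. After that I retreat toward C.

Request:
drive_tool --pt "0 0 0 0 0 -0.06 1" --pt "0 0 0 0 0 -0.1 1" --pt "0 0 0 0 0 -0.1 1" --pt "0 0 0 0 0 -0.1 1" --pt "0 0 0 0 0 -0.1 1"

```text
clock: 23.1
eef_pos: [0.6304, 0.0007, 0.0523]
eef_rot: [[0.974, 0.228, 0.001], [0.228, -0.974, -0.001], [0.0, 0.001, -1.0]]
contact_force: [-0.0, 0.1, -0.3]
finger_gap: 0.0603
```

Request:
drive_tool --pt "0 0 0 0 0 0 0.3" --pt "0 0 0 0 0 0 0.2" --pt "0 0 0 0 0 0 0.1" --pt "0 0 0 0 0 0 0" --pt "0 0 0 0 0 0 0"

```text
clock: 23.52
eef_pos: [0.6304, 0.0006, 0.0524]
eef_rot: [[0.974, 0.228, 0.001], [0.228, -0.974, -0.001], [0.001, 0.001, -1.0]]
contact_force: [0.1, -0.2, -0.3]
finger_gap: 0.08
```

Request:
drive_tool --pt "0 0 0 0 0 3 0" --pt "0 0 0 0 0 7 0" --pt "0 0 0 0 0 10 0" --pt "0 0 0 0 0 10 0"

```text
clock: 23.85
eef_pos: [0.6347, 0.0016, 0.1599]
eef_rot: [[0.974, 0.228, 0.013], [0.228, -0.974, -0.001], [0.012, 0.004, -1.0]]
contact_force: [0.9, -0.0, 1.2]
finger_gap: 0.0865
```

Request:
drive_tool --pt "0 0 -0.095 -16 11 0 0" --pt "0 0 -0.095 -16 11 0 0" --pt "0 0 -0.095 -16 11 0 0" --pt "0 0 -0.095 -16 11 0 0" --pt "0 0 -0.095 -16 11 0 0"

```text
clock: 24.27
eef_pos: [0.4711, 0.1145, 0.1594]
eef_rot: [[0.99, 0.138, 0.011], [0.138, -0.99, -0.003], [0.011, 0.004, -1.0]]
contact_force: [0.9, 0.5, -0.9]
finger_gap: 0.0867
```

Request:
drive_tool --pt "0.003 0.011 -0.003 -2.7 1.9 0 0" --pt "0.003 0.011 -0.003 -2.7 1.9 -1 0" --pt "0.003 0.011 -0.003 -2.7 1.9 -4 0" --pt "0.003 0.011 -0.003 -2.7 1.9 -6 0" --pt "0.003 0.011 -0.003 -2.7 1.9 -6 0"

```text
clock: 24.68
eef_pos: [0.4411, 0.1327, 0.096]
eef_rot: [[0.991, 0.136, -0.006], [0.136, -0.991, -0.001], [-0.006, -0.0, -1.0]]
contact_force: [-0.9, -0.5, 0.2]
finger_gap: 0.0868
```

Request:
drive_tool --pt "0 0 0 0 0 0 0" --pt "0 0 0 0 0 0 0"

```text
clock: 24.85
eef_pos: [0.4411, 0.1328, 0.0963]
eef_rot: [[0.991, 0.136, -0.007], [0.136, -0.991, -0.0], [-0.006, -0.0, -1.0]]
contact_force: [-0.6, 0.2, -0.1]
finger_gap: 0.087
```

Request:
drive_tool --pt "0 -0.006 0 0.2 0.1 -3 0" --pt "0 -0.006 0 0.2 0.1 -5.1 0" --pt "0 -0.006 0 0.2 0.1 -5.5 0" --pt "0 -0.006 0 0.2 0.1 -5.5 0" --pt "0 -0.006 0 0.2 0.1 -5.5 0"

```text
clock: 25.27
eef_pos: [0.4442, 0.1342, 0.0426]
eef_rot: [[0.991, 0.136, 0.001], [0.136, -0.991, 0.0], [0.001, -0.0, -1.0]]
contact_force: [0.4, -0.0, 1.1]
finger_gap: 0.0868
```

Request:
drive_tool --pt "0 -0.001 0 0 0 0 0.2" --pt "0 -0.001 0 0 0 0 0.3" --pt "0 -0.001 0 0 0 0 1" --pt "0 -0.001 0 0 0 0 1" --pt "0 -0.001 0 0 0 0 1"

```text
clock: 25.68
eef_pos: [0.4444, 0.1342, 0.043]
eef_rot: [[0.991, 0.136, 0.003], [0.136, -0.991, 0.0], [0.003, 0.0, -1.0]]
contact_force: [-0.5, 0.3, 0.4]
finger_gap: 0.0617
```

Request:
drive_tool --pt "0 0 0 0 0 0 1" --pt "0 0 0 0 0 0 1" --pt "0 0 0 0 0 0 1"

```text
clock: 25.93
eef_pos: [0.4444, 0.134, 0.043]
eef_rot: [[0.991, 0.136, 0.003], [0.136, -0.991, -0.0], [0.003, 0.001, -1.0]]
contact_force: [-0.0, -1.2, -0.8]
finger_gap: 0.0599
```

Request:
drive_tool --pt "0 0 0 0 0 2 1" --pt "0 0 0 0 0 5 1" --pt "0 0 0 0 0 9 1" --pt "0 0 0 0 0 12 1" --pt "0 0 0 0 0 12 1"

```text
clock: 26.35
eef_pos: [0.448, 0.1353, 0.1685]
eef_rot: [[0.991, 0.136, 0.013], [0.136, -0.991, 0.0], [0.012, 0.001, -1.0]]
contact_force: [0.3, 0.8, -2.3]
finger_gap: 0.0596
```

Request:
drive_tool --pt "0 0.01 -0.11 4 -19 0 1" --pt "0 0.01 -0.11 4 -19 0 1" --pt "0 0.01 -0.11 4 -19 0 1" --pt "0 0.01 -0.11 4 -19 0 1" --pt "0 0.01 -0.11 4 -19 0 1"

```text
clock: 26.77
eef_pos: [0.4871, -0.0597, 0.1668]
eef_rot: [[1.0, 0.022, 0.0], [0.022, -1.0, -0.002], [0.0, 0.002, -1.0]]
contact_force: [-0.1, -0.5, -3.9]
finger_gap: 0.0599
```

Request:
drive_tool --pt "0 0 -0.23 6 -17 0 1" --pt "0 0 -0.23 6 -17 0 1" --pt "0 0 -0.23 6 -17 0 1" --pt "0 0 -0.23 6 -17 0 1" --pt "0 0 -0.23 6 -17 0 1"

```text
clock: 27.18
eef_pos: [0.5461, -0.237, 0.164]
eef_rot: [[0.977, -0.213, -0.003], [-0.213, -0.977, -0.004], [-0.002, 0.005, -1.0]]
contact_force: [0.0, -1.3, -3.6]
finger_gap: 0.0599
```

Request:
drive_tool --pt "0 0 0 3 -2 0 1" --pt "0 0 0 3 -2 0 1" --pt "0 0 0 3 -2 0 1"

```text
clock: 27.43
eef_pos: [0.575, -0.2582, 0.1595]
eef_rot: [[0.976, -0.216, -0.008], [-0.216, -0.976, -0.0], [-0.008, 0.002, -1.0]]
contact_force: [-0.8, 1.4, -3.9]
finger_gap: 0.0595
```

```bash
python3 - <<'E'
from h import *
s=manip.get_state(); print(s["clock"],s["eef_pos"],s["eef_rot"].round(4).tolist())
R=s["eef_rot"]; print("yaw",np.degrees(np.arctan2(R[1,0],R[0,0])))
for n in("top","scene"):
    c=viewer.capture(n); np.savez(n+"1.npz",**c)
    f=c["frame"][:,:,::-1]
    u,v=proj(c,(0.61,-0.265,.06)).astype(int); u0,v0=max(u-55,0),max(v-45,0); print(n,u0,v0)
    cv2.imwrite(f"pics/{n}1.png",cv2.resize(f[v0:v0+90,u0:u0+110],None,fx=7,fy=6.6 if 0 else 7,interpolation=cv2.INTER_CUBIC)[:600])
a,b=[cv2.imread(f"pics/{n}1.png") for n in("top","scene")]
cv2.imwrite("pics/both1.png",cv2.resize(np.vstack([a,b]),(600,600*1200//770 if 0 else 600)) if 0 else b)
E
```

```text
27.4333 [ 0.57504679 -0.25819317  0.15947843] [[0.9765, -0.2156, -0.0082], [-0.2156, -0.9765, -0.0001], [-0.008, 0.0019, -1.0]]
yaw -12.450654263174767
top 276 112
scene 114 138
```

View pics/scene1.png

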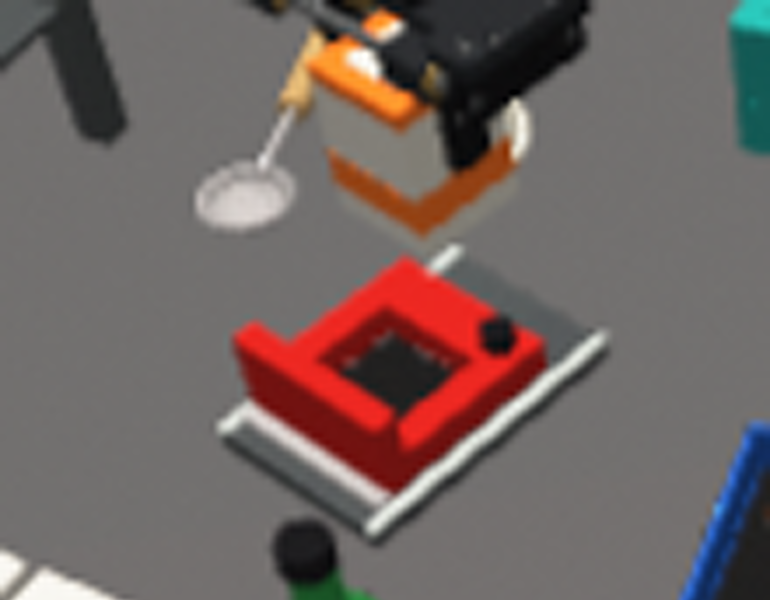

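```bash
python3 - <<'E'
from h import *
c=np.load("scene1.npz")
P=lambda u,v,z,o=(114,138): ray(c,((u+.5)/7-.5+o[0],(v+.5)/7-.5+o[1]),z)[:2]*1000
A,B=P(405,256,.038),P(547,340,.038)
print('deck front',A,B,(A+B)/2,np.linalg.norm(A-B))
A,B=P(234,340,.066),P(390,432,.066); print('fence back top',A,B,(A+B)/2,np.linalg.norm(A-B))
x=np.array([.9792,-.2028]); n=np.array([.2028,.9792])
k=P(498,322,.05); k2=P(498,350,.038); print('knob top/base', [(p-[619.5,-266.5])@x for p in(k,k2)],[(p-[619.5,-266.5])@n for p in(k,k2)])
c=np.load("top0.npz"); k=P(168,358,.048,(295,115)); print('knob from top',(k-[619.5,-266.5])@x,(k-[619.5,-266.5])@n)
E
```

```text
deck front [ 551.26874951 -303.00000934] [ 571.21029092 -204.08422588] [ 561.23952021 -253.54211761] 100.90588333361775
fence back top [ 658.00515704 -323.75571719] [ 675.56894226 -220.60556833] [ 666.78704965 -272.18064276] 104.63479230516745
knob top/base [np.float64(-46.76748844458248), np.float64(-40.14815561723879)] [np.float64(32.46402773823376), np.float64(36.66714016954991)]
knob from top -44.12008068347846 34.49038436650911
```

Request:
drive_tool --pt "0 -0.01 0.015 2.5 -0.5 0 1" --pt "0 -0.01 0.015 3.7 -0.7 0 1" --pt "0 -0.01 0.015 3.7 -0.7 0 1" --pt "0 -0.01 0.015 3.7 -0.7 -1 1" --pt "0 -0.01 0.015 3.7 -0.7 -2 1"

```text
clock: 27.95
eef_pos: [0.6119, -0.2617, 0.1421]
eef_rot: [[0.981, -0.196, 0.005], [-0.196, -0.981, -0.002], [0.005, 0.001, -1.0]]
contact_force: [-0.2, -0.4, -4.1]
finger_gap: 0.0601
```

Request:
drive_tool --pt "0 0 0 0 0 -1 1" --pt "0 0 0 0 0 -1.5 1" --pt "0 0 0 0 0 -1.5 1" --pt "0 0 0 0 0 -1.5 1"

```text
clock: 28.28
eef_pos: [0.6111, -0.2616, 0.1265]
eef_rot: [[0.981, -0.196, 0.003], [-0.196, -0.981, -0.002], [0.004, 0.001, -1.0]]
contact_force: [0.9, -0.3, -3.2]
finger_gap: 0.0598
```

```bash
cat > p.py <<'E'
from h import *
viewer.capture("top"); s=manip.get_state(); R=s["eef_rot"]; d=s["eef_pos"][:2]*1000-[620,-266.4]
a=np.radians(-11.6); print(round(s["clock"],2),s["eef_pos"].round(4),"yaw",np.degrees(np.arctan2(R[1,0],R[0,0])).round(2),"z",R[:2,2].round(4),"dock dx,dy",(d@[np.cos(a),np.sin(a)]).round(1),(d@[-np.sin(a),np.cos(a)]).round(1),"F",s["contact_force"].round(1))
E
python3 p.py
```

```text
28.33 [ 0.6117 -0.2618  0.1272] yaw -11.33 z [ 0.0046 -0.0024] dock dx,dy -9.1 2.9 F [ 0.1 -0.8 -3.7]
```

Request:
drive_tool --pt "0.002 0.002 -0.005 0.33 -0.37 0 1" --pt "0.002 0.002 -0.005 0.33 -0.37 -1 1" --pt "0.002 0.002 -0.005 0.33 -0.37 -2 1" --pt "0.002 0.002 -0.005 0.33 -0.37 -2.8 1" --pt "0.002 0.002 -0.005 0.33 -0.37 -2.8 1"

```text
clock: 28.75
eef_pos: [0.6131, -0.2648, 0.0958]
eef_rot: [[0.98, -0.201, -0.002], [-0.201, -0.98, 0.002], [-0.002, -0.001, -1.0]]
contact_force: [-0.6, -0.9, -5.1]
finger_gap: 0.0598
```

```bash
python3 p.py
```

```text
28.8 [ 0.6136 -0.2649  0.0969] yaw -11.61 z [-0.0009  0.0012] dock dx,dy -6.5 0.2 F [-0.2 -0.  -3.8]
```

Request:
drive_tool --pt "0 -0.003 0 0.1 -0.02 0 1" --pt "0 -0.003 0 0.2 -0.04 0 1" --pt "0 -0.003 0 0.3 -0.06 0 1" --pt "0 -0.003 0 0.4 -0.08 0 1" --pt "0 -0.003 0 0.5 -0.1 0 1"

```text
clock: 29.22
eef_pos: [0.619, -0.2661, 0.0974]
eef_rot: [[0.98, -0.201, 0.003], [-0.201, -0.98, 0.001], [0.003, -0.001, -1.0]]
contact_force: [-0.0, 0.3, -2.6]
finger_gap: 0.0598
```

```bash
python3 p.py
```

```text
29.27 [ 0.6192 -0.2661  0.0973] yaw -11.61 z [0.003  0.0009] dock dx,dy -0.9 0.2 F [-0.6  0.1 -3.3]
```

Request:
drive_tool --pt "0 0 0 0.05 -0.01 0 1" --pt "0 0 0 0.1 -0.02 0 1" --pt "0 0 0 0.15 -0.03 0 1" --pt "0 0 0 0.2 -0.04 0 1"

```text
clock: 29.6
eef_pos: [0.6212, -0.2665, 0.0973]
eef_rot: [[0.98, -0.201, 0.003], [-0.201, -0.98, 0.001], [0.003, -0.001, -1.0]]
contact_force: [-0.8, 1.4, -3.9]
finger_gap: 0.0598
```

```bash
python3 p.py
```

```text
29.65 [ 0.6213 -0.2665  0.0973] yaw -11.6 z [0.0031 0.0009] dock dx,dy 1.3 0.2 F [ 0.3  0.6 -3.5]
```

No contact yet. I'm continuing in small steps.

Request:
drive_tool --pt "0 0 0 0.05 -0.01 0 1" --pt "0 0 0 0.1 -0.02 0 1" --pt "0 0 0 0.15 -0.03 0 1"

```text
clock: 29.9
eef_pos: [0.6229, -0.2668, 0.0973]
eef_rot: [[0.98, -0.201, 0.003], [-0.201, -0.98, 0.001], [0.003, -0.002, -1.0]]
contact_force: [-0.4, -0.6, -2.6]
finger_gap: 0.0601
```

```bash
python3 p.py
```

```text
29.95 [ 0.623  -0.2668  0.0973] yaw -11.6 z [0.0033 0.0009] dock dx,dy 3.0 0.2 F [ 0.2  0.3 -4.3]
```

Request:
drive_tool --pt "0 0 0 0.05 -0.01 0 1" --pt "0 0 0 0.1 -0.02 0 1" --pt "0 0 0 0.1 -0.02 0 1"

```text
clock: 30.2
eef_pos: [0.6241, -0.267, 0.0973]
eef_rot: [[0.98, -0.201, 0.003], [-0.201, -0.98, 0.001], [0.003, -0.002, -1.0]]
contact_force: [-0.2, -0.3, -4.0]
finger_gap: 0.0599
```

```bash
python3 p.py
```

```text
30.25 [ 0.624  -0.267   0.0973] yaw -11.6 z [0.0033 0.001 ] dock dx,dy 4.1 0.3 F [-0.6 -0.5 -3.1]
```

Request:
drive_tool --pt "0 0 0 0.05 -0.01 0 1" --pt "0 0 0 0.1 -0.02 0 1" --pt "0 0 0 0.1 -0.02 0 1"

```text
clock: 30.5
eef_pos: [0.6244, -0.267, 0.0972]
eef_rot: [[0.98, -0.201, 0.002], [-0.201, -0.98, 0.001], [0.001, -0.002, -1.0]]
contact_force: [-2.5, 1.5, -2.8]
finger_gap: 0.0598
```

```bash
python3 p.py
```

```text
30.55 [ 0.6244 -0.267   0.0972] yaw -11.61 z [0.0018 0.0013] dock dx,dy 4.4 0.3 F [-2.6  0.6 -2.5]
```

Request:
drive_tool --pt "0 0 0 0.05 -0.01 0 1" --pt "0 0 0 0.1 -0.02 0 1" --pt "0 0 0 0.1 -0.02 0 1"

```text
clock: 30.8
eef_pos: [0.6245, -0.2671, 0.097]
eef_rot: [[0.98, -0.201, -0.0], [-0.201, -0.98, 0.002], [-0.001, -0.002, -1.0]]
contact_force: [-5.6, 1.4, -1.9]
finger_gap: 0.0597
```

```bash
python3 p.py
```

```text
30.85 [ 0.6245 -0.2671  0.097 ] yaw -11.62 z [-0.0003  0.0018] dock dx,dy 4.6 0.2 F [-5.5  0.6 -0.4]
```

Request:
drive_tool --pt "-0.001 -0.003 0 -0.2 0.04 0 1" --pt "-0.001 -0.003 0 -0.2 0.04 0 1" --pt "-0.001 -0.003 0 -0.2 0.04 0 1" --pt "-0.001 -0.003 0 -0.2 0.04 -0.3 1" --pt "-0.001 -0.003 0 -0.2 0.04 -0.7 1"

```text
clock: 31.27
eef_pos: [0.6233, -0.2669, 0.0903]
eef_rot: [[0.98, -0.201, 0.005], [-0.201, -0.98, 0.0], [0.005, -0.001, -1.0]]
contact_force: [0.1, -0.1, -3.3]
finger_gap: 0.0598
```

```bash
python3 p.py
```

```text
31.32 [ 0.6225 -0.2666  0.0889] yaw -11.61 z [0.0026 0.0011] dock dx,dy 2.5 0.3 F [-0.3 -0.2 -3.9]
```

Request:
drive_tool --pt "-0.001 0 0 0 -0.02 -0.15 1" --pt "-0.001 0 0 0 -0.02 -0.3 1" --pt "-0.001 0 0 0 -0.02 -0.45 1" --pt "-0.001 0 0 0 -0.02 -0.6 1" --pt "-0.001 0 0 0 -0.02 -0.6 1"

```text
clock: 31.73
eef_pos: [0.6222, -0.2668, 0.0824]
eef_rot: [[0.98, -0.201, 0.002], [-0.201, -0.98, 0.0], [0.002, -0.001, -1.0]]
contact_force: [-0.5, -0.4, -3.3]
finger_gap: 0.0595
```

```bash
python3 p.py
```

```text
31.78 [ 0.6224 -0.2668  0.0827] yaw -11.61 z [0.0023 0.0002] dock dx,dy 2.4 0.1 F [ 0.7  0.4 -2.7]
```

Request:
drive_tool --pt "0 0 0 0 0 -0.1 1" --pt "0 0 0 0 0 -0.2 1" --pt "0 0 0 0 0 -0.3 1" --pt "0 0 0 0 0 -0.4 1"

```text
clock: 32.12
eef_pos: [0.6224, -0.2668, 0.0786]
eef_rot: [[0.98, -0.201, 0.002], [-0.201, -0.98, 0.0], [0.002, -0.001, -1.0]]
contact_force: [0.8, 0.5, -4.3]
finger_gap: 0.0597
```

```bash
python3 p.py
```

```text
32.17 [ 0.6222 -0.2667  0.0783] yaw -11.61 z [0.0019 0.0003] dock dx,dy 2.2 0.1 F [-0.3  0.  -3.9]
```

Request:
drive_tool --pt "0 0 0 0 0 -0.2 1" --pt "0 0 0 0 0 -0.4 1" --pt "0 0 0 0 0 -0.6 1" --pt "0 0 0 0 0 -0.8 1" --pt "0 0 0 0 0 -0.8 1"

```text
clock: 32.58
eef_pos: [0.6218, -0.2666, 0.0696]
eef_rot: [[0.98, -0.201, 0.001], [-0.201, -0.98, 0.001], [0.001, -0.001, -1.0]]
contact_force: [-0.4, 0.1, -3.6]
finger_gap: 0.0598
```

```bash
python3 p.py
```

```text
32.63 [ 0.6219 -0.2667  0.0699] yaw -11.62 z [0.0012 0.0006] dock dx,dy 1.9 0.1 F [-0.2  0.2 -3.8]
```

Request:
drive_tool --pt "0 0 0 0 0 -0.15 1" --pt "0 0 0 0 0 -0.3 1" --pt "0 0 0 0 0 -0.45 1" --pt "0 0 0 0 0 -0.6 1" --pt "0 0 0 0 0 -0.6 1"

```text
clock: 33.05
eef_pos: [0.6217, -0.2665, 0.0634]
eef_rot: [[0.98, -0.201, 0.001], [-0.201, -0.98, 0.001], [0.0, -0.001, -1.0]]
contact_force: [0.2, -0.3, -3.7]
finger_gap: 0.0601
```

```bash
python3 p.py
```

```text
33.1 [ 0.6218 -0.2666  0.0636] yaw -11.61 z [0.0008 0.0008] dock dx,dy 1.8 0.2 F [-0.2  0.8 -3.5]
```

Request:
drive_tool --pt "0 -0.001 0 0 0 -0.05 1" --pt "0 -0.001 0 0 0 -0.1 1" --pt "0 -0.001 0 0 0 -0.15 1" --pt "0 -0.001 0 0 0 -0.2 1" --pt "0 -0.001 0 0 0 -0.23 1"

```text
clock: 33.52
eef_pos: [0.6219, -0.2666, 0.0617]
eef_rot: [[0.98, -0.201, 0.002], [-0.201, -0.98, 0.001], [0.002, -0.001, -1.0]]
contact_force: [-0.9, 0.9, -1.0]
finger_gap: 0.0599
```

```bash
python3 p.py
```

```text
33.57 [ 0.6219 -0.2666  0.0617] yaw -11.61 z [0.0021 0.0006] dock dx,dy 1.9 0.2 F [-1.   2.  -0.5]
```

Request:
drive_tool --pt "0 0 0 0 0 -0.02 1" --pt "0 0 0 0 0 -0.02 0.3" --pt "0 0 0 0 0 -0.02 0.2" --pt "0 0 0 0 0 -0.02 0.1" --pt "0 0 0 0 0 -0.02 0"

```text
clock: 33.98
eef_pos: [0.6223, -0.2668, 0.0619]
eef_rot: [[0.98, -0.201, 0.003], [-0.201, -0.98, 0.0], [0.003, -0.001, -1.0]]
contact_force: [0.7, -0.2, -0.5]
finger_gap: 0.0736
```

Request:
drive_tool --pt "0 0 0 0 0 0 0" --pt "0 0 0 0 0 0 0"

```text
clock: 34.15
eef_pos: [0.6225, -0.2669, 0.062]
eef_rot: [[0.98, -0.201, 0.003], [-0.201, -0.98, 0.0], [0.003, -0.001, -1.0]]
contact_force: [0.1, 0.6, -0.4]
finger_gap: 0.0841
```

Request:
drive_tool --pt "0 0 0 0 0 3 0" --pt "0 0 0 0 0 7 0" --pt "0 0 0 0 0 11 0" --pt "0 0 0 0 0 13 0" --pt "0 0 0 0 0 13 0"

```text
clock: 34.57
eef_pos: [0.6259, -0.2676, 0.1993]
eef_rot: [[0.979, -0.201, 0.014], [-0.201, -0.98, -0.004], [0.014, 0.001, -1.0]]
contact_force: [1.5, -0.4, 1.0]
finger_gap: 0.0865
```

Request:
drive_tool --pt "0 0 0 -17 10 0 0" --pt "0 0 0 -17 10 0 0" --pt "0 0 0 -17 10 0 0" --pt "0 0 0 -17 10 0 0" --pt "0 0 0 -17 10 0 0"

```text
clock: 34.98
eef_pos: [0.4526, -0.1656, 0.1981]
eef_rot: [[0.98, -0.201, 0.011], [-0.201, -0.98, -0.004], [0.011, 0.002, -1.0]]
contact_force: [0.4, 0.4, 0.7]
finger_gap: 0.087
```

```bash
python3 - <<'E'
from h import *
a=viewer.capture("scene"); b=viewer.capture("top"); s=manip.get_state(); print(s["clock"],s["eef_pos"])
A=cv2.resize(a["frame"][90:270,120:360,::-1],(800,600),interpolation=cv2.INTER_CUBIC); cv2.imwrite("pics/end_s.png",A)
B=cv2.resize(b["frame"][110:260,130:380,::-1],(800,480),interpolation=cv2.INTER_CUBIC); cv2.imwrite("pics/end_t.png",B)
E
```

```text
35.0833 [ 0.45244669 -0.16568471  0.19883522]
```

View pics/end_s.png

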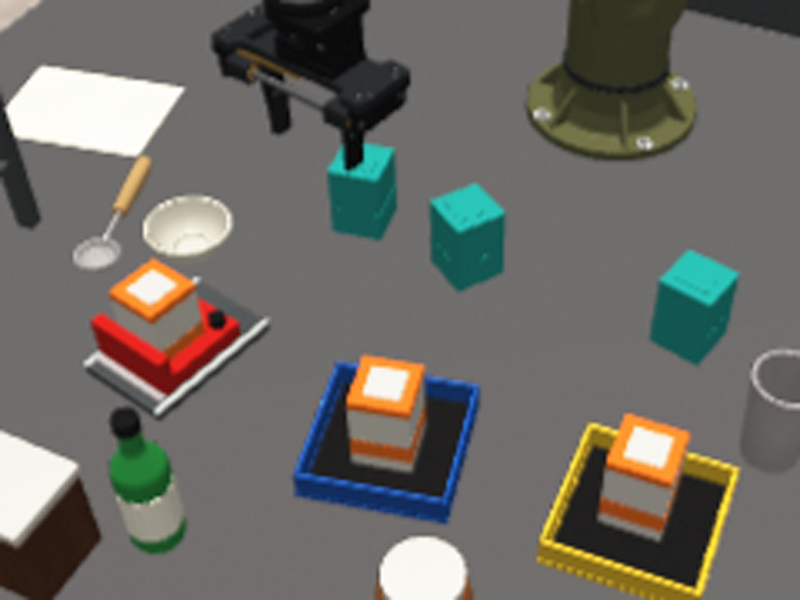

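View pics/end_t.png

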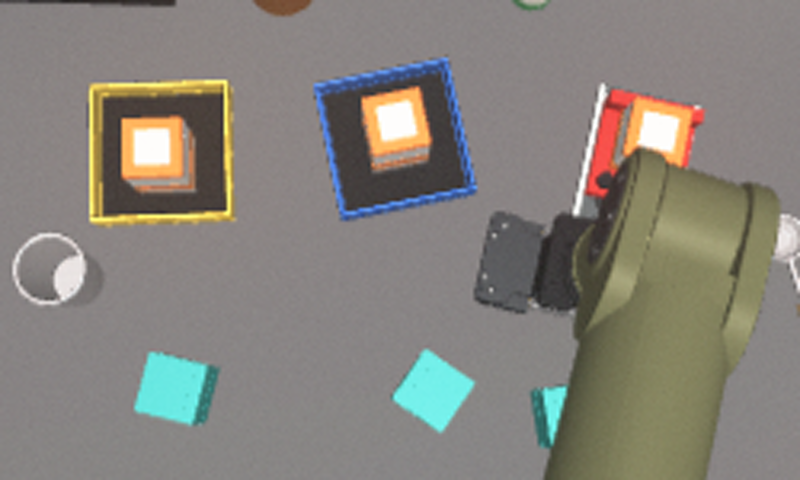

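The scene crop shows the empty tub upright in the yellow tray (645,480), the part-used one in the blue tray (385,415) and the full one down in the red cradle behind the fence (155,300). The bystanders in view look unmoved and the gripper is clear, so I'm handing in.

Request:
drive_tool --pt "0 0 0 0 0 0 0" --pt "0 0 0 0 0 0 0"

```text
clock: 35.25
eef_pos: [0.4526, -0.1659, 0.1988]
eef_rot: [[0.98, -0.2, 0.011], [-0.2, -0.98, -0.007], [0.012, 0.004, -1.0]]
contact_force: [0.4, 0.0, -0.4]
finger_gap: 0.0871
```

```bash
python3 -c "
from cell import manip
print(manip.sign_off())"
```

```text
the job is handed in; nothing more can be done
None
```

I lifted and weighed all three tubs, put each one where you asked, and handed the job in at about 35 s of the 72 s allowed.

| Tub (at the start) | Weight felt | Judged | Placed in |
|---|---|---|---|
| Right (y about −0.15 m) | 1.2 N | empty | yellow wash-up tray |
| Middle (y about 0) | 2.2 N | part-used | blue use-first tray |
| Left (y about +0.14 m) | 3.9 N | full | red cradle |

- **Docking:** I felt the fence with about 5.5 N, backed off about 2 mm and lowered. The tub passed deck level without contact and came to rest on the pocket floor. At release its underside was about 19 mm above the counter against a nominal floor of 20 mm, so it is seated all the way down.
- **Forces:** the highest contact readings while placing and feeling were about 5 to 6 N, well under the 25 N limit.
- **Disagreement:** the fence touched about 2 to 3 mm further on than the pictures suggested, which I put down to where the tub sat in the jaws. I went by the felt contact.
- **Last pictures:** all three tubs stand upright and released, with the gripper clear. The bystanders I could see look unmoved. The arm hid part of the dock in the top view, and the seed can was outside the final crops. I never moved near the can.

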